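# Pack the robot kit and peel off its lid

## Robot

A 6-joint arm with a two-finger parallel gripper is mounted at the origin on the work surface. World frame = base frame: x ahead of the robot, y to its left, z up, the work surface at z = 0. Lengths are in mm, angles in degrees, forces in N, time in s.
With the tool pointing down it reaches from about 300 to 850 mm from the base axis. Payload 4.2 kg.
Tool frame: the origin (TCP) lies midway between the tips of the shut fingers; the grasp point (between the pads) lies 19 mm behind it; x points along the fingers, y is the direction in which the jaws open and shut, and the axes are right-handed (so a half turn about x gives the same grasp; the last joint's range is limited). The gripper opens to 91 mm and grips with 3 to 60 N. Pads are 32 mm wide; open, the fingers measure 118 mm over their backs; the gripper's body (76 mm by 178 mm) begins 60 mm behind the grasp point.
Start: joints at [71.448, 18.312, 89.639, -0, 72.044, -1.146], TCP at [172.013, 548.685, 213.976] pointing down, gripper open.
Joint ranges: [-177.97, 177.97], [-48.28, 115.42], [12.27, 149.76], [-77.06, 257.06], [2.81, 150.46], [-146.56, 146.56]. Speed limits (degrees/s): [147.25, 147.25, 180, 180, 180, 180].

## Interface

Orientations are given as [roll, pitch, yaw] about the fixed x, y, z axes, in that order (R = Rz(yaw) Ry(pitch) Rx(roll)).
In Python, from workcell import env gives the robot as it stands.
- The arm moves only by the shell command python3 -m handwheel 'ROWS' [FORCE]. ROWS is text: rows parted by semicolons, each of 7 numbers parted by spaces: the turn, a rotation vector about the tool's x, y, z in degrees, then the shift along the tool's x, y, z in m, then the finger opening in m, from 0 to 0.0912. In form: rx ry rz x y z grip; .... A call has 1 to 12 rows; each row is the pose to reach, as a shift and turn from the pose commanded when the call began, along the tool's axes at that moment; what a row does not reach only later rows make up. A row lasts 1/12 s, in which the tool goes at most 41.7 mm and 7.16 degrees, less where a joint would pass 70% of its speed; a pose out of reach is approached as far as the arm can. A call with a gripper value outside its range is refused whole. The fingers move at their own pace and stop on an object; FORCE is the grip in N (left out, the last holds). Time passes only in rows, so rows that repeat a pose let the fingers close. It gives the time, the measured TCP pose, the force and the opening at its end, in the units of the state.
- env.state(): the state, without advancing time (a new reading comes with each control period).
- env.grab_frame(name): name is "scene" or "top" or "wrist"; returns the picture (384x512x3 uint8, red, green, blue); there is no depth.
- env.get_calibration(name): a dict with "mtx" (3x3 intrinsics, pixels), "T" (4x4, takes a point from camera to world coordinates); the wrist camera has in their place "hand_eye" (4x4, takes a point from camera to tool coordinates, whose origin is the TCP and whose axes are the tool frame's). Camera axes: x right, y up, looking along -z (the intrinsics and any distortion apply to the point x, -y, -z); pixel columns grow to the right and rows downward; lengths in mm; the calibration is good to about 2 mm. A picture is of the moment at which its call begins: read the wrist's pose just before it. get_calibration takes no time and is no camera call.
- env.job_done(): hands the job in, once; it reports no verdict.
The state is a dict: "time_s": time; "qpos": joint angles; "qvel": joint speeds; "effort": joint torques, N m; "ee_pos": TCP position; "ee_rot": TCP orientation; "force": force on the tool from outside, world axes, zero at the start; "torque": the same for the moment, N m; "gripper_width": finger opening in mm.
Only numpy, scipy, OpenCV 4.12 (cv2) and the standard library are available. Lean on these libraries where they do the work, as an engineer would, in place of code of your own. Each camera call takes 0.05 s, during which the arm holds its last target. There are 200 camera calls.

## Task

Finish packing this robot kit: set the octagonal cup and the U-shaped bracket down in their matching pockets of the kit tray, each flat on the pocket floor. Then take the top lid from the nested stack: the lids cling, so peel it by lifting one corner while the opposite corner still rests in the stack, and leave the next lid where it is. Finish holding that lid in the gripper, right way up, level and squared up over the tray, roughly a hand's breadth above its rim and touching nothing else; do not put it down or let go, and leave the other things on the desk alone.

Things in the scene. Friction and masses are not known exactly. Their poses are not given: they have to be found in the camera images.
- cup: white printed octagonal cup, loose, 44 mm across flats, 30 mm tall, open top, walls 4 mm, 25 g. Origin at the centre of its underside, z up. Its flats face its own x and y axes and the 45-degree directions between. Stands upright on the desk at a random yaw.
- bracket: white printed U-shaped bracket, loose, footprint 26 mm along its x by 52 mm along its y, 30 mm tall, 22 g: a 4 mm base with two upright cheeks 5 mm thick and 26 mm wide at its y ends (outer faces at y = +-26 mm; squeeze it over them). Origin at the centre of its underside, z up. Stands upright on the desk at a random yaw.
- tray: dark grey formed kit tray, fixed, 196 mm along its x, 136 mm along its y, corners cut off; origin at the centre of its underside on the desk. Wall 10 mm thick, rim top at z = 52 mm. The deck inside, top at z = 16 mm, has two empty pockets with floors at z = 4 mm. Two small motors at its +x end stand 4 mm above the deck. The lid belongs on its rim, long side to long side.
- pocket_octagon (a point): centre of the floor of the octagonal pocket for the cup, 42 mm to the tray's -x side of its middle; 50 mm across flats (3 mm play all round), 12 mm deep, flats facing the tray's x and y axes and between. Axes as the tray's.
- pocket_slot (a point): centre of the floor of the rectangular pocket for the bracket, 38 mm to the tray's +x side of its middle; 32 mm along the tray's x by 58 mm along its y (3 mm play all round), 12 mm deep. Axes as the tray's; the bracket may go in either way round.
- lid: top lid of the stack, loose, light grey plastic, 60 g, 200 mm along its x, 140 mm along its y, corners cut at 45 degrees (28 mm off each side: 40 mm corner faces). A raised rim 12 mm wide, 14 mm high, runs all round; the panel inside is sunk 15.5 mm below the rim's top, so the rim can be pinched across. Origin at the centre, level with the rim's underside. Starts nested, rim top 66 mm up.
- next_lid: the next lid, same shape, loose, nested 14 mm lower: a grip deeper than 14 mm takes both rims. The top lid's panel dips 4 mm into it with 1.5 mm play and clings at each of the four corners with about 0.5 N; a corner lets go once raised 3.5 mm. This lid clings 2.5 times as strongly to the lids below and must stay there.
- stand: the lower part of the stack: two more lids on a flat steel stand, fixed to the desk, 212 mm by 152 mm; origin at the centre of its underside on the desk, axes as the lids'.
- lid_corner0 (a point): top of the lid's rim in the middle of its +x +y corner face (lid axes: x = +81.8 mm, y = +51.8 mm, z = 14 mm), on the rim's centre line.
- lid_corner1 (a point): the same at the lid's -x +y corner.
- lid_corner2 (a point): the same at the lid's -x -y corner.
- lid_corner3 (a point): the same at the lid's +x -y corner.
- mouse: bystander: black computer mouse, about 104 by 60 mm, 34 mm high, origin under it. Leave alone.
- green_leg: bystander: green printed robot leg, 70 by 24 mm foot, 54 mm high, origin under it. Leave alone.
- cutters: bystander: flush cutters with blue handles, about 150 by 45 mm, 12 mm high, origin under their middle. Leave alone.
Not all that is in view belongs to the job. Leave any green or pink look-alike of the bracket alone.

How it is judged (in metres and radians):
On the way, in this order (a step that is already met when the one before it is completed fails the run):
1. cup and bracket lie flat in their matching pockets, let go (horizontal distance between cup and pocket_octagon below 0.005 m and z of cup in the frame of pocket_octagon between -0.002 and 0.002 m and angle between each of cup, bracket's own z axis and vertical below 0.09 rad and horizontal distance between bracket and pocket_slot below 0.005 m and z of bracket in the frame of pocket_slot between -0.002 and 0.002 m and contact force between each of cup, bracket and the fingers below 0.05 N), for 0.2 s.
2. one corner of the top lid is lifted (lid tilted more than 4.5 degrees) by the fingers while another corner is still nested (raised less than 6 mm) (angle between lid's own z axis and vertical above 0.08 rad and contact force between lid and the fingers above 0.3 N and z of any of lid_corner0, lid_corner1, lid_corner2, lid_corner3 in the frame of next_lid below 0.034 m), for 0.05 s.
At the end, for the whole second after the job is handed in: Parts in their own pockets (5 mm of centre, 2 mm of floor, 5 deg). Lid held by the fingers, 40 to 150 mm above the tray's rim, centre within 30 mm of the tray's, 8 deg of level, 10 deg of square (either way round), still, touching neither stack nor tray. Next lid within 6 mm of its place (horizontal distance between cup and pocket_octagon below 0.005 m and z of cup in the frame of pocket_octagon between -0.002 and 0.002 m and angle between each of cup, bracket's own z axis and vertical below 0.09 rad and horizontal distance between bracket and pocket_slot below 0.005 m and z of bracket in the frame of pocket_slot between -0.002 and 0.002 m and contact force between lid and the fingers above 0.3 N and z of lid in the frame of tray between 0.092 and 0.202 m and horizontal distance between lid and tray below 0.03 m and angle between lid's own z axis and vertical below 0.14 rad and angle between the x axis of lid and the x axis of tray, either way round below 0.17 rad and linear speed of lid below 0.05 m/s and contact force between lid and next_lid below 0.01 N and contact force between lid and tray below 0.01 N and distance of next_lid from where it was at the start of the episode below 0.006 m and angle between next_lid's own z axis and vertical below 0.03 rad); the arm keeps its last pose, push and grip.
It fails at once if the next lid is dragged or lifted out with the top one (distance of next_lid from where it was at the start of the episode above 0.02 m).
It fails at once if the mouse is pushed away (distance of mouse from where it was at the start of the episode above 0.03 m).
It fails at once if the green leg is pushed away or knocked over (distance of green_leg from where it was at the start of the episode above 0.03 m or angle between green_leg's own z axis and vertical above 0.5 rad).
It fails at once if the cutters are pushed away (distance of cutters from where it was at the start of the episode above 0.03 m).
It also fails if it takes over 72 s, if anything falls off the work surface, if the arm or the gripper's body presses on something with over 40 N, if the wrist force passes 120 N, or if a joint passes its speed limit or range.

## Working session

There is one attempt and no reset: what is moved stays moved. The work goes in short steps, Python scripts to look and compute and a shell command to move; the robot and the scene stay as the last step left them, time stands still between calls to the robot, and variables do not carry over. Pictures are saved under pics/ and viewed, on a budget of 10 in all, crops included, one or two more only if the job needs it, and the job is handed in when it is done.

```bash
mkdir -p pics; ls; python3 - <<'E'
from workcell import env
import cv2,numpy as np
np.set_printoptions(precision=4,suppress=True)
print(env.state())
for n in ["scene","top","wrist"]:
    print(n,env.get_calibration(n))
    f=env.grab_frame(n); cv2.imwrite(f"pics/{n}0.png",f[...,::-1])
a=[cv2.imread(f"pics/{n}0.png") for n in ["scene","top","wrist"]]
cv2.imwrite("pics/top0b.png",cv2.resize(a[1],(800,600),interpolation=cv2.INTER_CUBIC))
E
```

```text
pics
{'time_s': 0.0, 'qpos': array([71.448 , 18.3534, 89.7064, -0.0022, 72.0423, -1.1453]), 'qvel': array([-0.0517, -0.0855, -0.0682, -0.0772, -0.0673, -0.0177]), 'effort': array([ -0.0007, -41.2457, -23.1965,   0.0727,   0.0458,  -0.0001]), 'ee_pos': array([171.8602, 548.1974, 213.1028]), 'ee_rot': array([ -89.9456,   89.898 , -107.3516]), 'force': array([-0.0595,  0.3488, -0.3044]), 'torque': array([ 0.0221,  0.0762, -0.0205]), 'gripper_width': 91.24744063992307}
scene {'mtx': array([[405.1026,   0.    , 256.6503],
       [  0.    , 405.1026, 181.4317],
       [  0.    ,   0.    ,   1.    ]]), 'T': array([[  -0.1077,   -0.8355,    0.5389, 1072.6907],
       [   0.9941,   -0.0859,    0.0655,  107.5209],
       [  -0.0085,    0.5428,    0.8398,  833.3656],
       [   0.    ,    0.    ,    0.    ,    1.    ]])}
top {'mtx': array([[498.0109,   0.    , 257.4045],
       [  0.    , 498.0109, 186.704 ],
       [  0.    ,   0.    ,   1.    ]]), 'T': array([[  -0.0066,    0.9964,   -0.0851,  494.0103],
       [  -1.    ,   -0.0063,    0.0038,   23.2558],
       [   0.0033,    0.0851,    0.9964, 1257.4294],
       [   0.    ,    0.    ,    0.    ,    1.    ]])}
wrist {'mtx': array([[270.0905,   0.    , 255.1665],
       [  0.    , 270.0905, 193.0964],
       [  0.    ,   0.    ,   1.    ]]), 'hand_eye': array([[   0.0007,    0.2677,   -0.9635, -171.7077],
       [   1.    ,    0.0011,    0.001 ,    0.3674],
       [   0.0013,   -0.9635,   -0.2677,  -75.009 ],
       [   0.    ,    0.    ,    0.    ,    1.    ]])}
```

View pics/top0b.png

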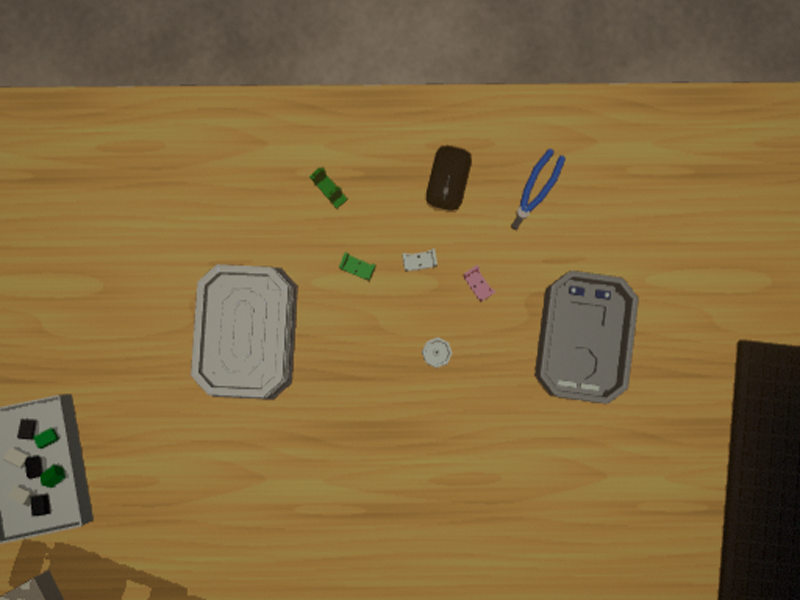

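View pics/scene0.png

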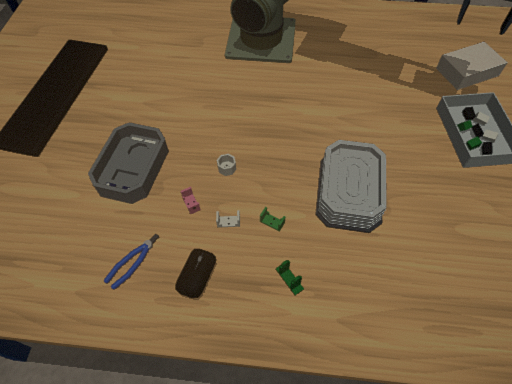

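Top view (800x600): the lid stack is at about (245,332), the tray at (587,337) with its motors at the far end, the cup at (437,352) and the white bracket at (420,261). The scene view (512x384) shows the cup at (227,164), the bracket at (228,218), the tray at (130,163) and the stack at (352,185). Next I measure these from both views.

```bash
cat > h.py <<'E'
from workcell import env
import cv2,numpy as np
from scipy.spatial.transform import Rotation as R
np.set_printoptions(precision=3,suppress=True)
def tcp():
    s=env.state(); T=np.eye(4); T[:3,:3]=R.from_euler('xyz',s['ee_rot'],degrees=True).as_matrix(); T[:3,3]=s['ee_pos']; return T
def cam(n,Tt=None):
    c=env.get_calibration(n)
    return c['mtx'],(c['T'] if 'T' in c else Tt@c['hand_eye'])
def ray(C,uv):
    K,T=C; uv=np.atleast_2d(uv).astype(float)
    d=np.c_[(uv[:,0]-K[0,2])/K[0,0],-(uv[:,1]-K[1,2])/K[1,1],-np.ones(len(uv))]@T[:3,:3].T
    return T[:3,3],d
def plane(C,uv,z):
    o,d=ray(C,uv); return o+d*((z-o[2])/d[:,2])[:,None]
def proj(C,p):
    K,T=C; q=(np.atleast_2d(p)-T[:3,3])@T[:3,:3]; return np.c_[K[0,2]+K[0,0]*q[:,0]/-q[:,2],K[1,2]+K[1,1]*q[:,1]/q[:,2]]
def tri(C1,u1,C2,u2):
    o1,d1=ray(C1,u1);o2,d2=ray(C2,u2);d1=d1[0];d2=d2[0]
    s=np.linalg.lstsq(np.c_[d1,-d2],o2-o1,rcond=None)[0]; a=o1+s[0]*d1;b=o2+s[1]*d2
    return (a+b)/2,np.linalg.norm(a-b)
def grab(n,fn):
    T=tcp(); f=env.grab_frame(n)[...,::-1].copy(); cv2.imwrite(f'pics/{fn}.png',f); return f,cam(n,T)
def grey(f,lo,hi,smax,dark=0):
    h=cv2.cvtColor(f,cv2.COLOR_BGR2HSV); return ((h[...,1]<smax)&(h[...,2]>=lo)&(h[...,2]<=hi)).astype(np.uint8)
def comps(m,amin):
    m=cv2.morphologyEx(m*255,cv2.MORPH_CLOSE,np.ones((5,5)))
    return [c for c in cv2.findContours(m,cv2.RETR_EXTERNAL,cv2.CHAIN_APPROX_NONE)[0] if cv2.contourArea(c)>amin]
E
python3 - <<'E'
from h import *
for n in ['top','scene']:
    f=cv2.imread(f'pics/{n}0.png'); C=cam(n)
    for c in comps(grey(f,50,255,75),80):
        r=cv2.minAreaRect(c); print(n,np.array(r[0]),np.array(r[1]),r[2],cv2.contourArea(c), 'z30',plane(C,r[0],30)[0][:2],'z50',plane(C,r[0],52)[0][:2], 'boxes', cv2.boundingRect(c))
E
```

```text
top [ 19.5 374.5] [39. 17.] 0.0 347.0 z30 [151.431 590.763] z50 [157.572 580.591] boxes (0, 366, 40, 18)
top [ 22.595 299.068] [87.131 60.334] 80.53767395019531 4412.0 z30 [329.154 589.312] z50 [332.109 579.166] boxes (0, 253, 59, 95)
top [279.31  225.276] [17.827 17.827] 68.19859313964844 244.0 z30 [503.324 -34.685] z50 [503.157 -33.646] boxes (270, 216, 19, 19)
top [375.423 215.115] [59.413 81.243] 7.125016689300537 4339.0 z30 [ 526.718 -271.755] z50 [ 526.132 -266.467] boxes (344, 173, 64, 85)
top [155.691 211.949] [64.125 84.398] 3.5763344764709473 4990.0 z30 [538.034 269.284] z50 [537.245 264.875] boxes (122, 169, 68, 86)
top [268.257 166.041] [11.344 20.879] 80.53767395019531 195.0 z30 [650.123  -8.759] z50 [647.325  -8.185] boxes (258, 159, 22, 14)
top [342.038 120.692] [16.918 54.915] 33.6900634765625 349.0 z30 [ 763.316 -194.444] z50 [ 758.489 -190.542] boxes (328, 95, 34, 51)
top [255.5  27. ] [ 54. 511.] 90.0 26904.5 z30 [1006.48    20.668] z50 [997.294  20.714] boxes (0, 0, 512, 55)
scene [191. 362.] [382.  42.] 0.0 7772.0 z30 [961.897 -32.54 ] z50 [964.931 -28.705] boxes
[... 665 characters left out ...]
.476] [73.08  72.914] 85.2363510131836 4245.0 z30 [342.598 584.485] z50 [362.591 571.424] boxes (437, 92, 75, 76)
scene [471.79   64.387] [37.647 68.174] 71.1139144897461 2008.0 z30 [ 94.146 618.876] z50 [120.943 604.872] boxes (437, 42, 71, 48)
scene [ 6.5 16.5] [27. 13.] 90.0 188.5 z30 [   8.963 -827.743] z50 [  38.093 -802.131] boxes (0, 3, 14, 28)
scene [490.   3.] [ 6. 42.] 90.0 205.5 z30 [-212.479  730.007] z50 [-177.285  712.961] boxes (469, 0, 43, 7)
scene [445.    1.5] [ 3. 36.] 90.0 85.5 z30 [-206.948  585.432] z50 [-171.906  572.345] boxes (427, 0, 37, 4)
scene [260.504  29.457] [66.661 61.377] 4.969740867614746 1691.0 z30 [-4.657 -3.956] z50 [24.846 -0.903] boxes (225, 0, 70, 62)
```

```bash
cat >> h.py <<'E'
def go(p,yaw,tilt=None):
    "rows for tool down, tool z axis at world yaw (deg)"
    c,s=np.cos(np.radians(yaw)),np.sin(np.radians(yaw)); z=np.array([c,s,0]);x=np.array([0,0,-1.]);y=np.cross(z,x)
    T=tcp(); Rt=np.c_[x,y,z]
    if tilt is not None: Rt=tilt@Rt
    rv=R.from_matrix(T[:3,:3].T@Rt).as_rotvec(degrees=True); d=T[:3,:3].T@(np.array(p)-T[:3,3])
    print('rv',rv.round(2),'d(m)',(d/1000).round(4),'rows>=',max(np.linalg.norm(rv)/7.16,np.linalg.norm(d)/41.7).round(1))
E
python3 - <<'E'
from h import *
T=tcp();print(T)
go([575,-22,140],0); go([575,-22,140],180)
E
```

```text
[[ -0.      0.299   0.954 171.882]
 [ -0.001   0.954  -0.299 548.324]
 [ -1.     -0.001   0.    213.332]
 [  0.      0.      0.      1.   ]]
rv [-17.4   -0.01   0.07] d(m) [ 0.074 -0.423  0.555] rows>= 16.8
rv [162.6    0.1    0.02] d(m) [ 0.074 -0.423  0.555] rows>= 22.7
```

```bash
python3 -m handwheel '-6 0 0 0 -0.03 0.04 0.0912; -12 0 0 0.01 -0.06 0.08 0.0912; -17.4 0 0 0.02 -0.09 0.12 0.0912; -17.4 0 0 0.03 -0.12 0.16 0.0912; -17.4 0 0 0.04 -0.15 0.2 0.0912; -17.4 0 0 0.05 -0.18 0.235 0.0912; -17.4 0 0 0.05 -0.21 0.27 0.0912; -17.4 0 0 0.06 -0.23 0.3 0.0912; -17.4 0 0 0.06 -0.26 0.34 0.0912; -17.4 0 0 0.07 -0.28 0.37 0.0912; -17.4 0 0 0.074 -0.3 0.4 0.0912; -17.4 0 0 0.074 -0.33 0.43 0.0912'; python3 -c "
from h import *
go([575,-22,140],0)"
```

```text
time_s: 1.15
ee_pos: [458.3, 143.8, 142.9]
ee_rot: [146.9, 90.0, 146.9]
force: [-0.3, 0.6, 0.1]
gripper_width: 91.1
rv [-0.01 -0.02 -0.01] d(m) [ 0.003 -0.166  0.117] rows>= 4.9
```

```bash
python3 -m handwheel '0 0 0 0.003 -0.034 0.024 0.0912; 0 0 0 0.003 -0.068 0.048 0.0912; 0 0 0 0.003 -0.1 0.071 0.0912; 0 0 0 0.003 -0.135 0.095 0.0912; 0 0 0 0.003 -0.166 0.117 0.0912; 0 0 0 0.003 -0.166 0.117 0.0912;0 0 0 0.003 -0.166 0.117 0.0912'; python3 - <<'E'
from h import *
f,C=grab('wrist','w1'); np.save('C1.npy',np.vstack([np.pad(C[0],((0,1),(0,1))),C[1]]))
for c in comps(grey(f,100,255,75),150):
    r=cv2.minAreaRect(c); print(np.array(r),cv2.contourArea(c),plane(C,r[0],15)[0])
E
```

```text
time_s: 1.73
ee_pos: [574.9, -22.1, 139.8]
ee_rot: [160.2, 89.9, 160.0]
force: [-1.0, 0.7, 0.4]
gripper_width: 91.4Traceback (most recent call last):
  File "<stdin>", line 4, in <module>
ValueError: setting an array element with a sequence. The requested array has an inhomogeneous shape after 1 dimensions. The detected shape was (3,) + inhomogeneous part.
```

View pics/w1.png

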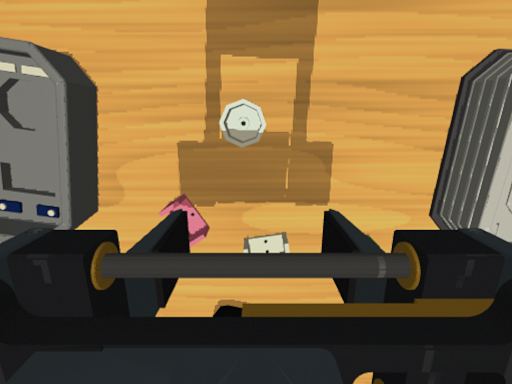

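Wrist view: the cup is at (243,123), seen almost straight from above. The bracket at (266,245) is partly hidden by the gripper, the tray is at the left and the stack at the right.

```bash
cat >> h.py <<'E'
def octyaw(C,c,z):
    "yaw (mod 45) from the outline at height z: 8-fold harmonic of the edge normals"
    p=plane(C,cv2.convexHull(c)[:,0],z)[:,:2]; e=np.roll(p,-1,0)-p
    w=np.linalg.norm(e,axis=1); a=np.arctan2(e[:,1],e[:,0]); k=(w**2*np.exp(8j*a)).sum()
    return np.degrees(np.angle(k))/8, abs(k)/(w**2).sum(), p
E
python3 - <<'E'
from h import *
f=cv2.imread('pics/w1.png'); C=cam('wrist',tcp())
m=grey(f,85,255,75); m[:, :190]=0; m[:, 300:]=0; m[180:]=0
for c in comps(m,150):
    y,q,p=octyaw(C,c,30); print(cv2.boundingRect(c),cv2.contourArea(c),'yaw',y,q,'ext',np.ptp(p,0),'mid',(p.max(0)+p.min(0))/2, cv2.minEnclosingCircle(p.astype(np.float32)))
    (u,v),_=cv2.minEnclosingCircle(c); print(u,v,tri(C,[u,v],cam('top'),[279.31,225.28]))
    go([735,-8,140],0)
E
```

```text
(219, 99, 47, 48) 1566.5 yaw 19.67260346621053 0.9046920448280437 ext [45.918 46.498] mid [503.598 -33.89 ] ((503.4503173828125, -33.71015167236328), 23.45138168334961)
241.98228454589844 122.58470153808594 (array([503.504, -35.465,   5.081]), np.float64(0.7903866475154692))
rv [-0.1  -0.1  -0.04] d(m) [-0.     0.013  0.161] rows>= 3.9
```

```bash
python3 -m handwheel '0 0 0 0 0.003 0.04 0.0912; 0 0 0 0 0.006 0.08 0.0912; 0 0 0 0 0.01 0.12 0.0912; 0 0 0 0 0.013 0.161 0.0912; 0 0 0 0 0.013 0.161 0.0912;0 0 0 0 0.013 0.161 0.0912'; python3 - <<'E'
from h import *
f,C=grab('wrist','w2'); np.save('C2.npy',C[1])
m=grey(f,85,255,75); m[:, :190]=0; m[:, 320:]=0; m[200:]=0
for c in comps(m,150):
    r=cv2.minAreaRect(c); b=cv2.boxPoints(r); p=plane(C,b,30)[:,:2]; q=plane(C,r[0],30)[0]
    print(r,'z30 box',p,'mid',q,'edges',np.linalg.norm(np.diff(p,axis=0),axis=1),np.degrees(np.arctan2(*np.diff(p,axis=0)[:2].T[::-1])))
    for x in (q,plane(C,r[0],4)[0]): print(x,'in scene',proj(cam('scene'),x),'top',proj(cam('top'),x))
print('cup in scene',proj(cam('scene'),[503.5,-34,30]))
s=cv2.imread('pics/scene0.png')[140:240,180:280]; 
cv2.imwrite('pics/v2.png',np.hstack([f,cv2.resize(s,(384,384),interpolation=cv2.INTER_CUBIC)])[:, :800])
E
```

```text
time_s: 2.28
ee_pos: [735.7, -5.3, 138.5]
ee_rot: [169.7, 89.8, 169.8]
force: [-0.7, 0.3, 0.1]
gripper_width: 91.5
((251.66786193847656, 110.19842529296875), (27.441991806030273, 52.90580749511719), 81.52884674072266) z30 box [[643.792 -36.573]
 [636.521  14.771]
 [662.112  19.367]
 [669.762 -33.271]] mid [652.869  -8.856  30.   ] edges [51.857 26.    53.192] [98.06  10.182]
[652.869  -8.856  30.   ] in scene [[228.258 215.   ]] top [[268.287 164.942]]
[652.096  -9.182   4.   ] in scene [[228.929 220.045]] top [[268.161 166.563]]
cup in scene [[226.969 160.304]]
```

View pics/v2.png

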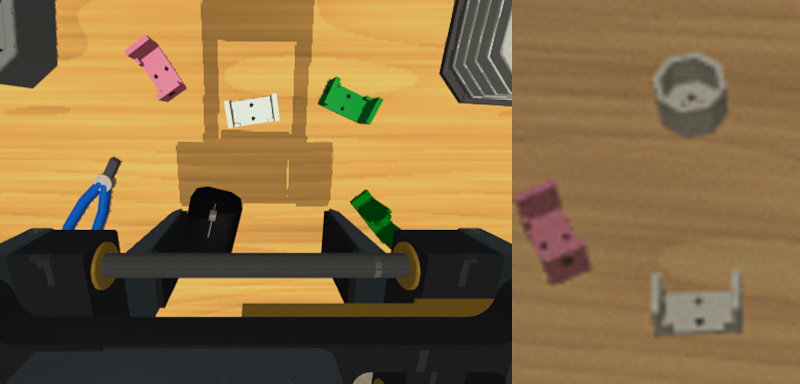

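The bracket is at (252,110), which gives (652.9,-8.9) and yaw about 8.5°. Its box at z=30 measures 52-53 x 26 mm, and the scene view agrees with a 30 mm height. Now I go to grasp it.

```bash
python3 - <<'E'
from h import *
go([652.9,-9,60],8.5)
C1=cam('wrist',np.eye(4)); 
T=np.eye(4)
print(tri((C1[0],np.load('C2.npy')),[251.67,110.2],cam('scene'),[(695-512)/3.84+180,140+300/3.84]))
E
```

```text
rv [-8.39 -0.17 -0.03] d(m) [ 0.08  -0.003 -0.081] rows>= 2.7
(array([652.722, -10.148,  14.801]), np.float64(2.2881851288951904))
```

```bash
python3 -m handwheel '-4 0 0 0.015 -0.001 -0.04 0.07; -8.4 -0.17 0 0.04 -0.003 -0.08 0.07; -8.4 -0.17 0 0.075 -0.003 -0.081 0.07; -8.4 -0.17 0 0.08 -0.003 -0.081 0.07; -8.4 -0.17 0 0.08 -0.003 -0.081 0.07'; python3 -c "
from h import *
go([652.9,-9,16],8.5)"
```

```text
time_s: 2.75
ee_pos: [651.5, -9.9, 59.5]
ee_rot: [154.3, 89.9, 162.7]
force: [0.8, 0.8, -0.7]
gripper_width: 70.1
rv [-0.09 -0.09 -0.05] d(m) [0.043 0.001 0.002] rows>= 1.0
```

```bash
python3 -m handwheel '0 0 0 0.022 0.001 0.001 0.07; 0 0 0 0.043 0.001 0.001 0.07; 0 0 0 0.043 0.001 0.001 0.07; 0 0 0 0.043 0.001 0.001 0.045; 0 0 0 0.043 0.001 0.001 0.045; 0 0 0 0.043 0.001 0.001 0.045; 0 0 0 0.043 0.001 0.001 0.045' 12; python3 -m handwheel '0 0 0 -0.04 0 0 0.045; 0 0 0 -0.08 0 0 0.045; 0 0 0 -0.11 0 0 0.045; 0 0 0 -0.11 0 0 0.045'; python3 -c "
from h import *
go([612,-150,128],0); go([601,-270,128],0)"
```

```text
time_s: 3.33
ee_pos: [657.2, -9.3, 19.8]
ee_rot: [-6.2, 89.6, 2.2]
force: [0.5, -0.2, 4.4]
gripper_width: 52.1
time_s: 3.67
ee_pos: [659.7, -9.5, 136.3]
ee_rot: [-9.1, 88.9, -0.7]
force: [0.5, 0.2, 1.4]
gripper_width: 52.0
rv [8.39 1.05 0.09] d(m) [ 0.007 -0.132 -0.068] rows>= 3.6
rv [8.39 1.05 0.09] d(m) [ 0.007 -0.249 -0.096] rows>= 6.4
```

```bash
python3 -m handwheel '0 0 0 0 0 0 0.045; 0 0 0 0 0 0 0.045; 0 0 0 0 0 0 0.045';python3 -m handwheel '0 0 0 0 0 0 0.045; 0 0 0 0 0 0 0.045; 0 0 0 0 0 0 0.045'; python3 - <<'E'
from h import *
f,C=grab('wrist','w3')
cv2.imwrite('pics/w3c.png',f)
E
```

```text
time_s: 3.92
ee_pos: [654.0, -9.3, 126.1]
ee_rot: [82.2, 90.0, 90.6]
force: [0.2, -0.4, -1.1]
gripper_width: 51.9
time_s: 4.17
ee_pos: [654.7, -9.4, 126.5]
ee_rot: [9.9, 89.9, 18.3]
force: [0.3, -0.3, 0.5]
gripper_width: 52.0
```

View pics/w3c.png

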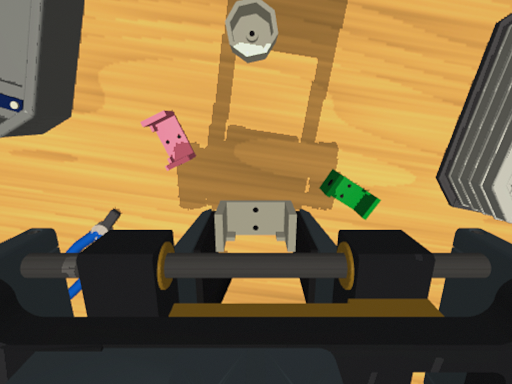

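The wrist picture shows the bracket held square between the fingers at (256,222). The arm needs about 0.3 s to settle after a move. Next I view the tray while carrying.

```bash
python3 -m handwheel '3 0 0 0 -0.04 -0.015 0.045; 6 0 0 0 -0.08 -0.03 0.045; 8.4 0 0 0 -0.12 -0.045 0.045; 8.4 0 0 0 -0.16 -0.06 0.045; 8.4 0 0 0 -0.2 -0.075 0.045; 8.4 0 0 0 -0.23 -0.085 0.045; 8.4 0 0 0 -0.249 -0.092 0.045; 8.4 0 0 0 -0.249 -0.092 0.045; 8.4 0 0 0 -0.249 -0.092 0.045; 8.4 0 0 0 -0.249 -0.092 0.045; 8.4 0 0 0 -0.249 -0.092 0.045'; python3 - <<'E'
from h import *
print(tcp()[:3,3])
f,C=grab('wrist','w4'); np.save('C4.npy',C[1])
cv2.imwrite('pics/w4c.png',cv2.resize(f,(768,576),interpolation=cv2.INTER_CUBIC))
E
```

```text
time_s: 5.13
ee_pos: [600.7, -267.7, 127.1]
ee_rot: [18.3, 89.8, 18.4]
force: [0.1, 1.1, -0.1]
gripper_width: 51.8
[ 600.73  -267.739  127.141]
```

View pics/w4c.png

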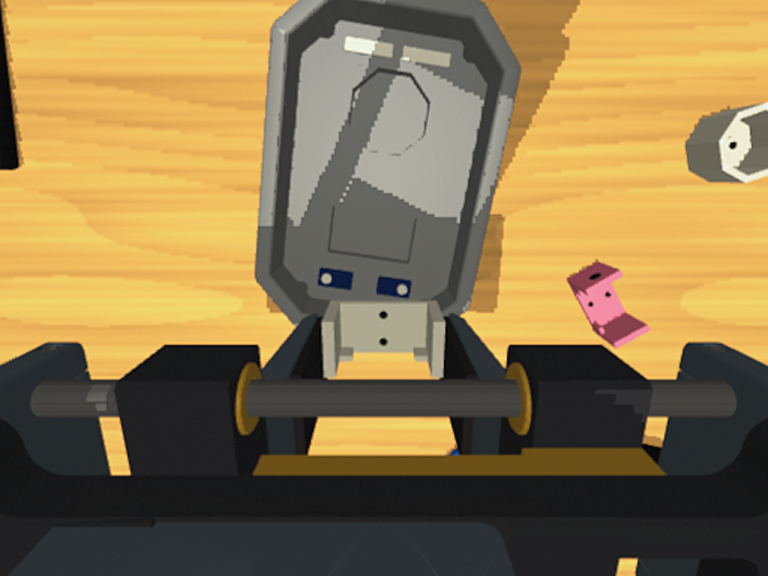

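The tray fills the upper middle of the picture, with the octagon pocket at about (391,112), the slot's near corners at (329,250) and (411,262) in the 768 px image, and the motors near (335,280) and (395,288). I measure the rim outline and the pocket edges.

```bash
python3 - <<'E'
from h import *
f=cv2.imread('pics/w4.png'); K=env.get_calibration('wrist')['mtx']; C=(K,np.load('C4.npy')); print('cam',C[1][:3,3])
h=cv2.cvtColor(f,cv2.COLOR_BGR2HSV); m=(h[...,1]<90).astype(np.uint8); m[200:]=0; m[:,:150]=0; m[:,370:]=0
c=max(comps(m,500),key=cv2.contourArea); hu=cv2.convexHull(c)
ap=cv2.approxPolyDP(hu,2.5,True)[:,0]; print('hull px',ap.tolist()); P=plane(C,ap,52)[:,:2]; print(P)
e=np.roll(P,-1,0)-P; print('len',np.linalg.norm(e,axis=1),'ang',np.degrees(np.arctan2(e[:,1],e[:,0])))
s=np.array([[334,207],[329,250],[411,262],[416,219]])/1.5
print('slot z16',plane(C,s,16)[:,:2]); o=np.array([391,112])/1.5; print('oct z16',plane(C,o,16))
g=cv2.resize(f[30:190,170:350],(720,640),interpolation=cv2.INTER_CUBIC)[:600]; cv2.imwrite('pics/w4z.png',cv2.convertScaleAbs(g,alpha=1.4))
E
```

```text
cam [ 525.339 -267.809  298.641]
hull px [[322, 0], [346, 43], [313, 199], [181, 199], [171, 187], [183, 14], [197, 0]]
[[ 436.11  -214.939]
 [ 466.631 -193.203]
 [ 600.403 -212.545]
 [ 600.392 -338.51 ]
 [ 588.574 -347.057]
 [ 445.805 -325.444]
 [ 436.12  -313.686]]
len [ 37.47  135.163 125.966  14.585 144.395  15.233  98.747] ang [  35.456   -8.227  -90.005 -144.128  171.392  129.481   90.006]
slot z16 [[ 545.819 -301.139]
 [ 575.609 -305.633]
 [ 584.236 -247.643]
 [ 553.964 -244.759]]
oct z16 [[ 485.605 -262.406   16.   ]]
```

View pics/w4z.png

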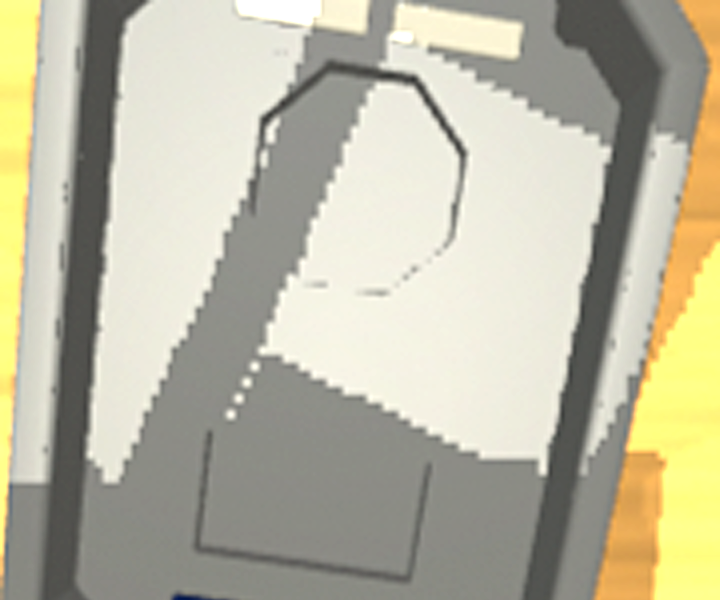

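```bash
python3 - <<'E'
from h import *
K=env.get_calibration('wrist')['mtx']; C=(K,np.load('C4.npy'))
n=lambda a:np.array(a)/4+[170,30]
s=plane(C,n([(210,430),(197,548),(408,580),(429,463)]),16); o=plane(C,n([(330,65),(415,77),(465,155),(453,238),(388,293),(303,284),(252,212),(263,120)]),16)
ps,po=s.mean(0),o.mean(0); d=ps-po; print(ps,po,np.linalg.norm(d),'yaw',np.degrees(np.arctan2(d[1],d[0])))
print('octdiam',np.linalg.norm(o[:4]-o[4:],axis=1),'slot',np.linalg.norm(s-np.roll(s,-1,0),axis=1))
# outline check with rim sides
P=plane(C,[[346,43],[313,199],[171,187],[183,14]],52)[:,:2]
y=-8.4; a=np.radians(y); v=np.array([-np.sin(a),np.cos(a)]); t=P@v; print('rim v mid',(t[:2].mean()+t[2:].mean())/2,t,'pockets v',ps[:2]@v,po[:2]@v)
# part in hand: grasped bracket corner px in w4 (768 img): cheek top inner etc.
print('top cam tray', proj(cam('top'),[ps,po]),'scene',proj(cam('scene'),[ps,po]))
w=cv2.imread('pics/w4.png'); print(tri((K,C[1]),n([[359,180]]),cam('scene'),[0,0]) if 0 else '')
b=cv2.imread('pics/scene0.png')[115:210,80:175]; t=cv2.imread('pics/top0.png')[170:260,335:430]
cv2.imwrite('pics/v5.png',cv2.convertScaleAbs(np.hstack([cv2.resize(b,(400,400),interpolation=3),cv2.resize(t,(400,400),interpolation=3)]),alpha=1.6))
E
```

```text
[ 564.897 -275.412   16.   ] [ 486.378 -263.379   16.   ] 79.43527533834387 yaw -8.713234161468229
octdiam [53.02  53.629 53.101 53.128] slot [30.971 56.626 31.28  57.063]
rim v mid -189.92521277579633 [-122.964 -122.556 -257.353 -256.828] pockets v -189.9358562414057 -189.50158834018154
top cam tray [[375.135 199.963]
 [371.141 231.552]] scene [[125.446 175.877]
 [138.809 150.626]]
```

```bash
python3 - <<'E'
from h import *
K=env.get_calibration('wrist')['mtx']; C=(K,np.load('C4.npy'))
print('holes mid',plane(C,np.array([[383,314],[382,341.5]])/1.5,114.6))
print('now',tcp()[:3,3])
b=[-1.2,0]  # assumed bracket offset in tool z
a=np.radians(-8.5)
go([565.2+1.2*np.cos(a),-275.5+1.2*np.sin(a),75],-8.5)
E
```

```text
holes mid [[ 589.121 -267.637  114.6  ]
 [ 603.339 -268.124  114.6  ]]
now [ 600.781 -267.629  127.218]
rv [ 8.59  0.16 -0.06] d(m) [ 0.052 -0.008 -0.035] rows>= 1.5
```

The camera puts the held bracket 4.6 mm behind the TCP along tool z. The top camera gave x=650 for it, which agrees, so I use that offset.

```bash
python3 - <<'E'
from h import *
a=np.radians(-8.5); o=4.6
go([565.2+o*np.cos(a),-275.5+o*np.sin(a),75],-8.5)
E
```

```text
rv [ 8.59  0.16 -0.06] d(m) [ 0.052 -0.009 -0.031] rows>= 1.5
```

```bash
python3 -m handwheel '5 0 0 0.01 -0.005 -0.02 0.045; 8.6 0.16 0 0.02 -0.009 -0.031 0.045; 8.6 0.16 0 0.052 -0.009 -0.031 0.045; 8.6 0.16 0 0.052 -0.009 -0.031 0.045; 8.6 0.16 0 0.052 -0.009 -0.031 0.045; 8.6 0.16 0 0.052 -0.009 -0.031 0.045; 8.6 0.16 0 0.052 -0.009 -0.031 0.045'; python3 - <<'E'
from h import *
a=np.radians(-8.5); o=4.6; T=tcp(); print(T[:3,3])
go([565.2+o*np.cos(a),-275.5+o*np.sin(a),21],-8.5)
f,C=grab('wrist','w5'); np.save('C5.npy',C[1]); cv2.imwrite('pics/w5z.png',cv2.convertScaleAbs(cv2.resize(f[80:280,130:390],(780,600),interpolation=3),alpha=1.4))
E
```

```text
time_s: 5.77
ee_pos: [571.1, -278.1, 76.8]
ee_rot: [-6.9, 89.8, -15.4]
force: [-0.2, 0.4, -1.3]
gripper_width: 52.1
[ 571.076 -278.102   76.849]
rv [-0.05  0.17  0.02] d(m) [ 0.056  0.002 -0.002] rows>= 1.3
```

View pics/w5z.png

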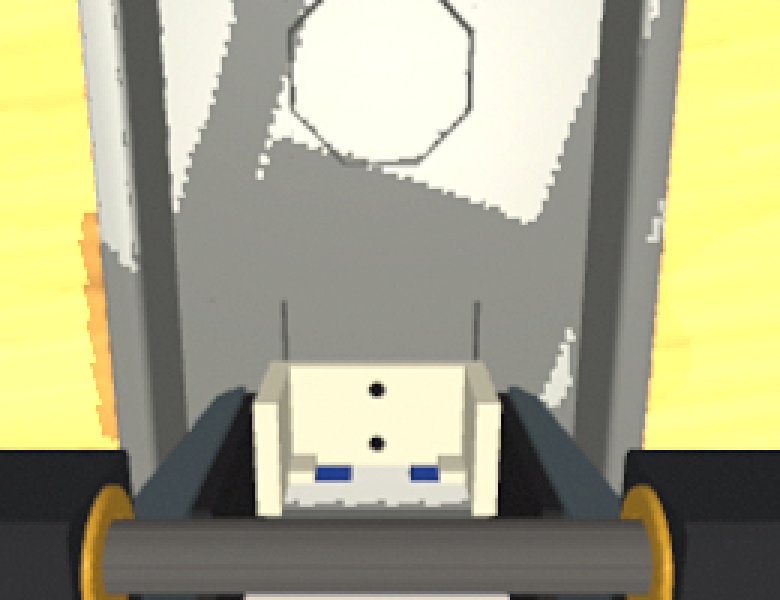

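```bash
python3 - <<'E'
from h import *
K=env.get_calibration('wrist')['mtx']; C=(K,np.load('C5.npy')); n=lambda a:np.array(a)/3+[130,80]
a=np.radians(-8.5); M=np.array([[np.cos(a),np.sin(a),0],[-np.sin(a),np.cos(a),0],[0,0,1]])
T=tcp()
s=plane(C,n([(284,300),(477,300)]),16); h=plane(C,n([(376.5,389),(376.5,443)]),64); e=plane(C,n([(377,363)]),64)
oc=plane(C,n([(346,163),(420,160)]),16)
for k,v in dict(slotend=s,holes=h,edge=e,octend=oc,tcp=T[:3,3][None]).items(): print(k,(v@M.T))
print(T[:3,3])
E
```

```text
slotend [[ 583.679 -217.471   16.   ]
 [ 583.787 -160.763   16.   ]]
holes [[ 594.649 -190.317   64.   ]
 [ 608.64  -190.342   64.   ]]
edge [[ 588.102 -190.186   64.   ]]
octend [[ 544.309 -198.778   16.   ]
 [ 543.528 -178.019   16.   ]]
tcp [[ 605.787 -190.744   76.825]]
[ 570.939 -278.19    76.825]
```

```bash
python3 -m handwheel '0 0 0 0 0.001 -0.0018 0.045; 0 0 0 0.02 0.0012 -0.0018 0.045; 0 0 0 0.038 0.0012 -0.0018 0.045; 0 0.1 0 0.038 0.0012 -0.0018 0.045; 0 0.1 0 0.045 0.0012 -0.0018 0.045; 0 0.1 0 0.05 0.0012 -0.0018 0.045; 0 0.1 0 0.054 0.0012 -0.0018 0.045; 0 0.1 0 0.057 0.0012 -0.0018 0.045; 0 0.1 0 0.057 0.0012 -0.0018 0.045; 0 0.1 0 0.057 0.0012 -0.0018 0.045'
```

```text
time_s: 6.65
ee_pos: [569.3, -277.0, 21.1]
ee_rot: [-7.7, 89.9, -16.3]
force: [-1.4, 1.9, 10.9]
gripper_width: 51.8
```

```bash
python3 -m handwheel '0 0 0 0 0 0 0.06; 0 0 0 0 0 0 0.06; 0 0 0 0 0 0 0.06; 0 0 0 -0.02 0 0 0.06; 0 0 0 -0.06 0 0 0.06; 0 0 0 -0.1 0 0 0.06; 0 0 0 -0.1 0 0.03 0.09; 0 0 0 -0.1 0 0.03 0.09; 0 0 0 -0.1 0 0.03 0.09;0 0 0 -0.1 0 0.03 0.09'; python3 - <<'E'
from h import *
f,C=grab('wrist','w6'); np.save('C6.npy',C[1]); T=tcp();print(T[:3,3])
cv2.imwrite('pics/w6z.png',cv2.convertScaleAbs(cv2.resize(f[60:260,130:390],(780,600),interpolation=3),alpha=1.2))
a=np.radians(-8.5)
m=grey(f,150,255,60)
go([503.5+60,-34,130],0)
E
```

```text
time_s: 7.48
ee_pos: [596.8, -280.8, 116.9]
ee_rot: [163.8, 89.7, 155.2]
force: [-0.4, -0.6, -0.4]
gripper_width: 83.8
[ 596.528 -280.727  116.78 ]
rv [-8.61 -0.27 -0.1 ] d(m) [-0.013  0.239 -0.07 ] rows>= 6.0
```

View pics/w6z.png

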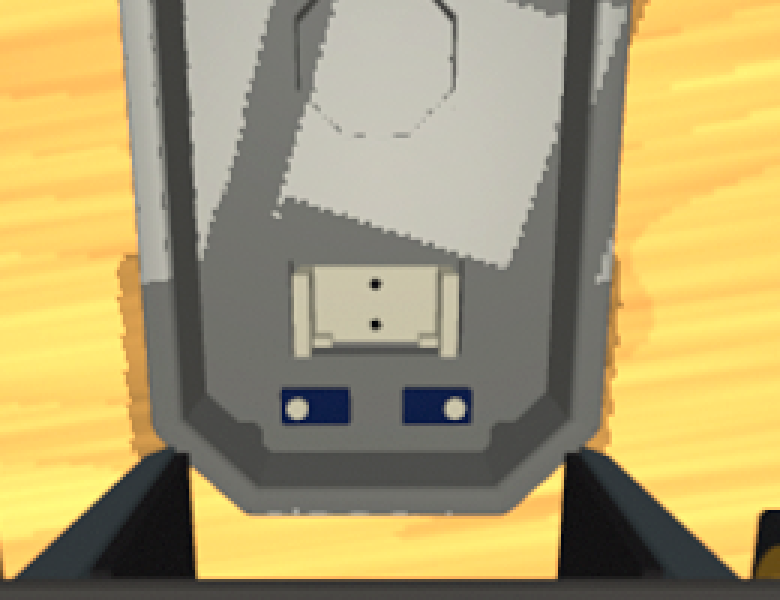

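The bracket sits in the slot with a gap all round (holes at (375,284) and (375,324), motors just below it). Now the cup: I take a settled look first.

```bash
python3 -m handwheel '-4 0 0 -0.01 0.04 -0.01 0.09; -8.6 -0.2 0 -0.013 0.08 -0.02 0.09; -8.6 -0.2 0 -0.013 0.12 -0.03 0.09; -8.6 -0.2 0 -0.013 0.16 -0.045 0.09; -8.6 -0.2 0 -0.013 0.2 -0.06 0.09; -8.6 -0.2 0 -0.013 0.239 -0.07 0.09; -8.6 -0.2 0 -0.013 0.239 -0.07 0.09; -8.6 -0.2 0 -0.013 0.239 -0.07 0.09; -8.6 -0.2 0 -0.013 0.239 -0.07 0.09; -8.6 -0.2 0 -0.013 0.239 -0.07 0.09'; python3 - <<'E'
from h import *
K=env.get_calibration('wrist')['mtx']; C=(K,np.load('C6.npy')); n=lambda a:np.array(a)/3+[130,60]
a=np.radians(-8.5); M=np.array([[np.cos(a),np.sin(a),0],[-np.sin(a),np.cos(a),0],[0,0,1]])
print('bracket holes',plane(C,n([(375,284),(375,324)]),8).mean(0)@M.T,'oct -> +80', plane(C,n([(340,135),(410,135)]),16)@M.T)
f,C=grab('wrist','w7'); print(tcp()[:3,3])
m=grey(f,85,255,75); m[:, :190]=0; m[:, 320:]=0; m[190:]=0
for c in comps(m,500):
    y,q,p=octyaw(C,c,30); ctr=np.array(cv2.minEnclosingCircle(p.astype(np.float32))[0]); print(cv2.boundingRect(c),'yaw',y,q,np.ptp(p,0),(p.max(0)+p.min(0))/2,ctr)
    go([*ctr,70],y-45)
E
```

```text
time_s: 8.37
ee_pos: [564.2, -35.6, 131.0]
ee_rot: [4.4, 89.9, 4.3]
force: [-1.2, -0.2, -0.2]
gripper_width: 90.0
bracket holes [ 599.883 -189.394    8.   ] oct -> +80 [[ 544.168 -200.439   16.   ]
 [ 544.236 -177.991   16.   ]]
[564.344 -35.859 131.059]
(233, 110, 47, 49) yaw 19.25771344873677 0.9026795216930292 [46.406 45.512] [505.111 -34.711] [505.109 -34.702]
rv [25.63  0.08 -0.03] d(m) [ 0.061  0.001 -0.059] rows>= 3.6
```

```bash
python3 -m handwheel '7 0 0 0.01 0 -0.02 0.08; 14 0 0 0.025 0.001 -0.04 0.08; 20 0 0 0.04 0.001 -0.06 0.08; 25.6 0 0 0.061 0.001 -0.06 0.08; 25.6 0 0 0.061 0.001 -0.06 0.08; 25.6 0 0 0.061 0.001 -0.06 0.08; 25.6 0 0 0.061 0.001 -0.06 0.08'; python3 - <<'E'
from h import *
print(tcp()[:3,3]); go([504,-34.7,16.5],-25.7)
E
```

```text
time_s: 9.0
ee_pos: [506.0, -34.2, 71.1]
ee_rot: [29.1, 89.8, 3.6]
force: [0.3, -0.5, 0.2]
gripper_width: 79.8
[506.007 -34.236  71.09 ]
rv [ 0.14  0.2  -0.11] d(m) [ 0.055 -0.001 -0.002] rows>= 1.3
```

```bash
python3 -m handwheel '0 0.2 0 0.028 -0.001 -0.002 0.08; 0 0.2 0 0.055 -0.001 -0.002 0.08; 0 0.2 0 0.055 -0.001 -0.002 0.08; 0 0.2 0 0.055 -0.001 -0.002 0.08; 0 0.2 0 0.055 -0.001 -0.002 0.038; 0 0.2 0 0.055 -0.001 -0.002 0.038; 0 0.2 0 0.055 -0.001 -0.002 0.038; 0 0.2 0 0.055 -0.001 -0.002 0.038; 0 0.2 0 0.055 -0.001 -0.002 0.038' 12; python3 -m handwheel '0 0 0 -0.035 0 0 0.038; 0 0 0 -0.07 0 0 0.038; 0 0 0 -0.07 0 0 0.038; 0 0 0 -0.07 0 0 0.038; 0 0 0 -0.07 0 0 0.038'; python3 - <<'E'
from h import *
a=np.radians(-8.5); M=np.array([[np.cos(a),np.sin(a)],[-np.sin(a),np.cos(a)]])
po=np.linalg.inv(M)@[519.3,-189.3]; print('oct',po, tcp()[:3,3]); go([*(po+4*M[0]),87],-8.5)
E
```

```text
time_s: 9.75
ee_pos: [502.8, -33.4, 16.0]
ee_rot: [106.9, 89.9, 81.3]
force: [-0.6, -0.4, 0.5]
gripper_width: 49.3
time_s: 10.17
ee_pos: [502.0, -33.5, 85.2]
ee_rot: [150.5, 89.9, 124.9]
force: [-0.6, 0.3, 0.5]
gripper_width: 38.2
oct [ 485.616 -263.978] [502.007 -33.455  85.159]
rv [-17.1   -0.11  -0.09] d(m) [-0.002 -0.214  0.089] rows>= 5.6
```

The fingers had only reached 49 mm when I lifted, so the cup was missed. I open, back off and look again.

```bash
python3 -m handwheel '0 0 0 -0.03 0 0.03 0.06; 0 0 0 -0.05 0 0.06 0.06; 0 0 0 -0.05 0 0.06 0.06; 0 0 0 -0.05 0 0.06 0.06; 0 0 0 -0.05 0 0.06 0.06; 0 0 0 -0.05 0 0.06 0.06'; python3 - <<'E'
from h import *
f,C=grab('wrist','w8'); print(tcp()[:3,3])
m=grey(f,85,255,75); m[:, :150]=0; m[:, 360:]=0; m[215:]=0
for c in comps(m,500):
    y,q,p=octyaw(C,c,30); ctr=np.array(cv2.minEnclosingCircle(p.astype(np.float32))[0]); print(cv2.boundingRect(c),cv2.contourArea(c),'yaw',y,q,np.ptp(p,0),ctr)
    go([*ctr,60],-25.7)
E
```

```text
time_s: 10.67
ee_pos: [554.7, -59.1, 133.3]
ee_rot: [-179.6, 89.6, 154.8]
force: [-0.8, 0.1, -0.3]
gripper_width: 59.9
[554.851 -59.086 133.542]
(233, 116, 45, 46) 1582.0 yaw 19.423967330351456 0.9325579338193943 [46.449 46.523] [504.923 -34.987]
rv [ 0.11 -0.33 -0.01] d(m) [ 0.074  0.    -0.055] rows>= 2.2
```

The cup is still standing in the same place, so I try again with a longer close.

```bash
python3 -m handwheel '0 0 0 0.02 0 -0.03 0.06; 0 -0.2 0 0.03 0 -0.055 0.06; 0 -0.2 0 0.06 0 -0.0555 0.06; 0 -0.2 0 0.074 0 -0.0555 0.06; 0 -0.2 0 0.09 0 -0.0555 0.06; 0 -0.2 0 0.117 0 -0.0555 0.06; 0 -0.2 0 0.117 0 -0.0555 0.06; 0 -0.2 0 0.117 0 -0.0555 0.06; 0 -0.2 0 0.117 0 -0.0555 0.06'; python3 -m handwheel '0 0 0 0 0 0 0.038; 0 0 0 0 0 0 0.038; 0 0 0 0 0 0 0.038; 0 0 0 0 0 0 0.038; 0 0 0 0 0 0 0.038; 0 0 0 0 0 0 0.038' 12
```

```text
time_s: 11.47
ee_pos: [506.5, -35.2, 18.8]
ee_rot: [38.4, 89.9, 12.8]
force: [0.5, 0.7, -0.0]
gripper_width: 59.8
time_s: 11.97
ee_pos: [507.1, -35.4, 19.3]
ee_rot: [31.1, 89.8, 5.5]
force: [0.4, -0.1, 6.2]
gripper_width: 44.0
```

```bash
python3 -m handwheel '0 0 0 -0.035 0 0 0.038; 0 0 0 -0.07 0 0 0.038; 0 0 0 -0.07 0 0 0.038; 0 0 0 -0.07 0 0 0.038; 0 0 0 -0.07 0 0 0.038'; python3 - <<'E'
from h import *
a=np.radians(-8.5); M=np.array([[np.cos(a),np.sin(a)],[-np.sin(a),np.cos(a)]])
po=np.linalg.inv(M)@[519.3,-189.3]; print(env.state()['gripper_width'], tcp()[:3,3]); go([*(po+3*M[0]),90],-8.5)
E
```

```text
time_s: 12.38
ee_pos: [505.7, -35.3, 87.9]
ee_rot: [48.9, 89.9, 23.3]
force: [-0.7, -0.5, -0.9]
gripper_width: 43.8
43.80435269768868 [505.722 -35.321  87.946]
rv [-17.11   0.06  -0.05] d(m) [-0.002 -0.214  0.084] rows>= 5.5
```

```bash
python3 -m handwheel '-4 0 0 -0.002 -0.036 0.014 0.038; -8 0 0 -0.002 -0.072 0.028 0.038; -12 0 0 -0.002 -0.108 0.042 0.038; -17 0 0 -0.002 -0.144 0.056 0.038; -17 0 0 -0.002 -0.18 0.07 0.038; -17 0 0 -0.002 -0.214 0.084 0.038; -17 0 0 -0.002 -0.214 0.084 0.038; -17 0 0 -0.002 -0.214 0.084 0.038; -17 0 0 -0.002 -0.214 0.084 0.038; -17 0 0 -0.002 -0.214 0.084 0.038'; python3 - <<'E'
from h import *
f,C=grab('wrist','w9'); np.save('C9.npy',C[1]); print(tcp())
cv2.imwrite('pics/w9z.png',cv2.convertScaleAbs(cv2.resize(f[80:280,130:390],(780,600),interpolation=3),alpha=1.3))
E
```

```text
time_s: 13.22
ee_pos: [488.9, -263.2, 89.1]
ee_rot: [104.5, 89.9, 95.9]
force: [0.2, 0.1, 0.3]
gripper_width: 43.8
[[   0.       0.148    0.989  489.202]
 [   0.002    0.989   -0.148 -263.12 ]
 [  -1.       0.002    0.      89.452]
 [   0.       0.       0.       1.   ]]
```

View pics/w9z.png

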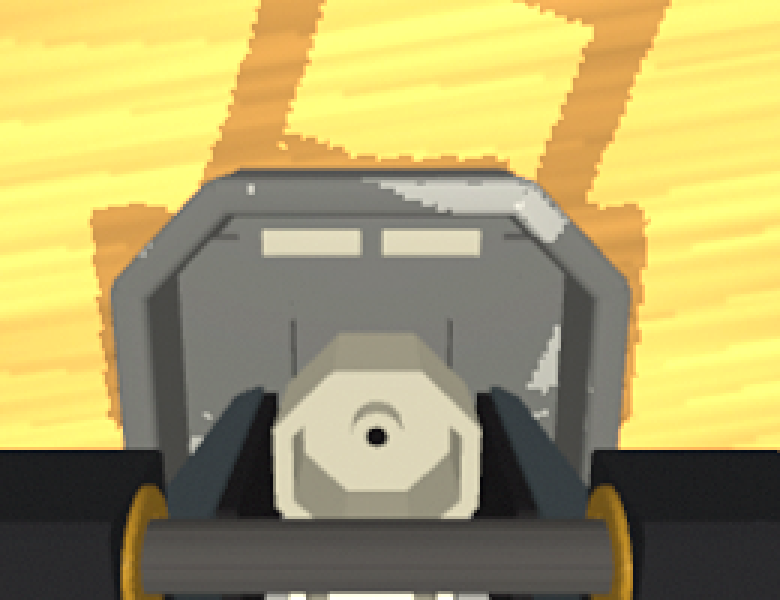

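The cup is held square with its floor hole at (376,436). The pocket's side lines are at columns 293 and 450.

```bash
python3 - <<'E'
from h import *
K=env.get_calibration('wrist')['mtx']; C=(K,np.load('C9.npy')); n=lambda a:np.array(a)/3+[130,80]
a=np.radians(-8.5); M=np.array([[np.cos(a),np.sin(a),0],[-np.sin(a),np.cos(a),0],[0,0,1]])
pr=lambda k,u,z:print(k,(plane(C,n(u),z)@M.T))
pr('hole',[(376,436)],74); pr('sides',[(293,345),(450,345),(293,320)],16); pr('rimoutertop',[(240,170),(510,170)],52); pr('rim floor end',[(238,371),(412,371)],100)
print('tcp',tcp()[:3,3]@M.T)
E
```

```text
hole [[ 524.221 -187.79    74.   ]]
sides [[ 517.261 -213.737   16.   ]
 [ 517.38  -164.41    16.   ]
 [ 509.165 -213.5     16.   ]]
rimoutertop [[ 460.995 -222.005   52.   ]
 [ 461.14  -153.742   52.   ]]
rim floor end [[ 498.959 -216.526  100.   ]
 [ 499.049 -180.296  100.   ]]
tcp [ 522.72  -187.921   89.452]
```

```bash
python3 - <<'E'
from h import *
K=env.get_calibration('wrist')['mtx']; C=(K,np.load('C9.npy')); n=lambda a:np.array(a)/3+[130,80]
a=np.radians(-8.5); M=np.array([[np.cos(a),np.sin(a),0],[-np.sin(a),np.cos(a),0],[0,0,1]])
pr=lambda k,u,z:print(k,(plane(C,n(u),z)@M.T))
pr('back bottom',[(345,333),(412,333)],70); pr('back top',[(340,371),(415,371)],100)
pr('side',[(275,430),(275,498),(480,430),(480,498)],100)
f=cv2.imread('pics/w9.png'); cv2.imwrite('pics/w9y.png',cv2.resize(f[180:260,210:300],(675,600),interpolation=3))
E
```

```text
back bottom [[ 498.883 -195.295   70.   ]
 [ 498.923 -178.954   70.   ]]
back top [[ 499.012 -195.29   100.   ]
 [ 499.05  -179.671  100.   ]]
side [[ 512.134 -209.286  100.   ]
 [ 527.992 -209.844  100.   ]
 [ 512.246 -165.705  100.   ]
 [ 528.113 -165.19   100.   ]]
```

View pics/w9y.png

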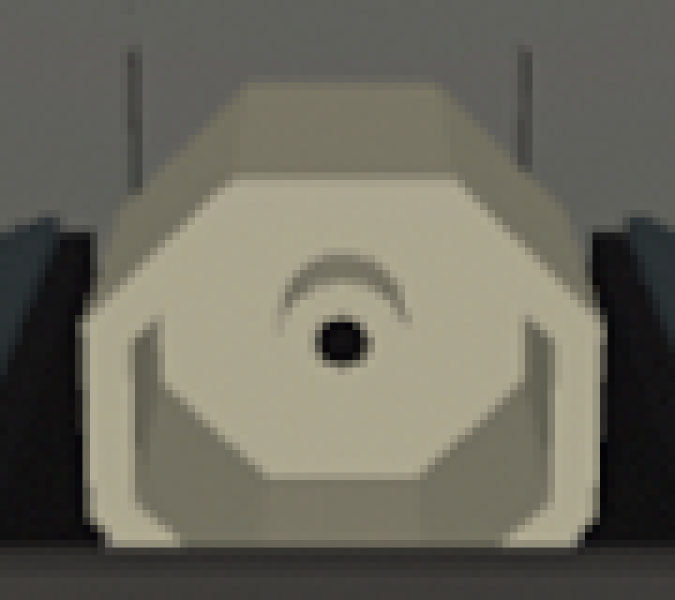

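Both back edges put the cup centre at 521.0, -187.5 in tray axes, against 519.2, -189.1 for the pocket. I shift by -1.8 and -1.6 mm and lower.

```bash
python3 -m handwheel '0 0 0 0 -0.0016 -0.0018 0.038; 0 0 0 0.025 -0.0016 -0.0018 0.038; 0 0 0 0.045 -0.0016 -0.0018 0.038; 0 0 0 0.045 -0.0016 -0.0018 0.038; 0 0 0 0.05 -0.0016 -0.0018 0.038; 0 0 0 0.055 -0.0016 -0.0018 0.038; 0 0 0 0.06 -0.0016 -0.0018 0.038; 0 0 0 0.064 -0.0016 -0.0018 0.038; 0 0 0 0.067 -0.0016 -0.0018 0.038; 0 0 0 0.067 -0.0016 -0.0018 0.038; 0 0 0 0.067 -0.0016 -0.0018 0.038; 0 0 0 0.067 -0.0016 -0.0018 0.038'
```

```text
time_s: 14.27
ee_pos: [487.7, -266.0, 23.2]
ee_rot: [17.5, 89.9, 8.9]
force: [-0.1, -0.1, -0.6]
gripper_width: 43.8
```

```bash
python3 -m handwheel '0 0 0 0.0015 0 0 0.038; 0 0 0 0.0015 0 0 0.038; 0 0 0 0.0015 0 0 0.038'; python3 -m handwheel '0 0 0 0 0 0 0.054; 0 0 0 0 0 0 0.054; 0 0 0 0 0 0 0.054; 0 0 0 0 0 0 0.054; 0 0 0 -0.03 0 0 0.054; 0 0 0 -0.07 0 0 0.054; 0 0 0 -0.1 0 0.03 0.054; 0 0 0 -0.1 0 0.05 0.054; 0 0 0 -0.1 0 0.05 0.054; 0 0 0 -0.1 0 0.05 0.054; 0 0 0 -0.1 0 0.05 0.054'; python3 - <<'E'
from h import *
f,C=grab('wrist','w10'); np.save('C10.npy',C[1]); T=tcp();print(T[:3,3])
cv2.imwrite('pics/w10z.png',cv2.convertScaleAbs(cv2.resize(f[10:210,130:390],(780,600),interpolation=3),alpha=1.2))
E
```

```text
time_s: 14.52
ee_pos: [487.8, -266.1, 23.0]
ee_rot: [9.7, 89.8, 1.1]
force: [-2.3, 1.6, 8.8]
gripper_width: 43.9
time_s: 15.43
ee_pos: [535.6, -272.8, 120.4]
ee_rot: [128.3, 89.9, 119.7]
force: [0.4, 1.1, 0.4]
gripper_width: 54.2
[ 535.325 -272.839  120.343]
```

View pics/w10z.png

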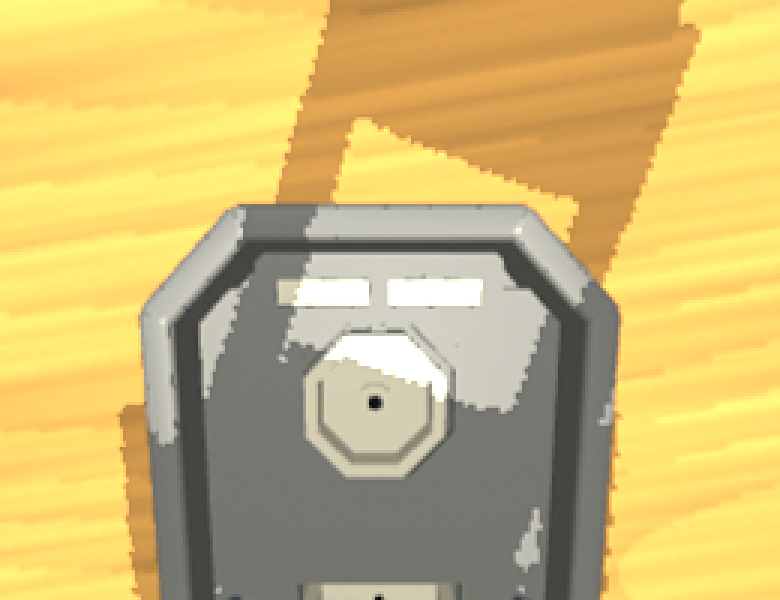

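The cup sits in the octagon pocket at (375,402), with a narrow lip visible all round and the bracket below it. I've used up the picture budget, so the lid is measured numerically from a settled pose over the stack.

```bash
python3 - <<'E'
from h import *
K=env.get_calibration('wrist')['mtx']; C=(K,np.load('C10.npy')); f=cv2.imread('pics/w10.png')
a=np.radians(-8.5); M=np.array([[np.cos(a),np.sin(a),0],[-np.sin(a),np.cos(a),0],[0,0,1]])
n=lambda a:np.array(a)/3+[130,10]
print('front',plane(C,n([(345,479),(405,479)]),34)@M.T,'sides',plane(C,n([(305,400),(448,400)]),34)@M.T, 'base hole',plane(C,n([(375,402)]),8)@M.T)
go([575,262,150],0)
E
```

```text
front [[ 543.062 -200.281   34.   ]
 [ 543.124 -180.906   34.   ]] sides [[ 517.84  -212.537   34.   ]
 [ 517.98  -167.543   34.   ]] base hole [[ 520.869 -190.51     8.   ]]
rv [-8.61 -0.08 -0.11] d(m) [-0.029  0.535 -0.041] rows>= 12.9
```

```bash
python3 -m handwheel '-4 0 0 -0.01 0.04 -0.003 0.054; -8.5 0 0 -0.02 0.08 -0.006 0.054; -8.5 0 0 -0.03 0.12 -0.01 0.054; -8.5 0 0 -0.03 0.16 -0.013 0.054; -8.5 0 0 -0.03 0.2 -0.016 0.054; -8.5 0 0 -0.03 0.24 -0.02 0.054; -8.5 0 0 -0.03 0.28 -0.023 0.054; -8.5 0 0 -0.03 0.32 -0.026 0.054; -8.5 0 0 -0.03 0.36 -0.03 0.054; -8.5 0 0 -0.03 0.4 -0.033 0.054; -8.5 0 0 -0.03 0.44 -0.036 0.054; -8.5 0 0 -0.03 0.48 -0.038 0.054'; python3 - <<'E'
from h import *
go([575,262,150],0)
E
```

```text
time_s: 16.48
ee_pos: [569.5, 208.0, 151.1]
ee_rot: [-132.1, 90.0, -132.2]
force: [0.4, -0.9, -0.5]
gripper_width: 54.0
rv [-0.12 -0.03  0.03] d(m) [0.001 0.054 0.005] rows>= 1.3
```

```bash
python3 -m handwheel '0 0 0 0 0.027 0.003 0.054; 0 0 0 0 0.054 0.005 0.054; 0 0 0 0 0.054 0.005 0.054; 0 0 0 0 0.054 0.005 0.054; 0 0 0 0 0.054 0.005 0.054; 0 0 0 0 0.054 0.005 0.054; 0 0 0 0 0.054 0.005 0.054'; python3 - <<'E'
from h import *
f,C=grab('wrist','w11'); np.save('C11.npy',C[1]); print(tcp()[:3,3],'cam',C[1][:3,3])
h=cv2.cvtColor(f,cv2.COLOR_BGR2HSV)
for z,S in((66,90),):
    m=(h[...,1]<S).astype(np.uint8); m[195:]=0
    c=max(comps(m,500),key=cv2.contourArea); ap=cv2.approxPolyDP(cv2.convexHull(c),2.5,True)[:,0]; print(ap.tolist())
    P=plane(C,ap,z)[:,:2]; e=np.roll(P,-1,0)-P; print(np.c_[P,np.linalg.norm(e,axis=1),np.degrees(np.arctan2(e[:,1],e[:,0]))])
t=cv2.imread('pics/top0.png'); h=cv2.cvtColor(t,cv2.COLOR_BGR2HSV); print('sat top', h[212,100:200:6,1],h[212,100:200:6,2])
E
```

```text
time_s: 17.07
ee_pos: [576.0, 259.3, 152.0]
ee_rot: [-1.1, 89.9, -1.3]
force: [0.3, 0.0, 1.2]
gripper_width: 54.2
[576.184 259.452 152.157] cam [500.877 259.73  323.57 ]
[[222, 44], [319, 48], [345, 80], [348, 87], [333, 194], [193, 194], [192, 76]]
[[439.833 231.401  83.466  87.588]
 [443.346 314.793  35.558  43.65 ]
 [469.075 339.336   6.626  28.549]
 [474.895 342.503  99.358  -3.562]
 [574.061 336.33  138.738 -90.266]
 [573.418 197.593 108.477 176.648]
 [465.126 203.937  37.336 132.643]]
sat top [153 153 155 154  25  44  29  28  28  27  26  26  27  21  38 145 144] [153 148 145 147 143  75 147 147 146 149 146 148 150 149  94 155 154]
```

```bash
python3 - <<'E'
from h import *
go([456.6,221.3,110],-48.1)
E
```

```text
rv [47.9   0.09 -0.06] d(m) [ 0.042 -0.039 -0.119] rows>= 6.7
```

```bash
python3 -m handwheel '7 0 0 0 -0.006 -0.02 0.036; 14 0 0 0 -0.012 -0.04 0.036; 21 0 0 0 -0.018 -0.06 0.036; 28 0 0 0.01 -0.024 -0.08 0.036; 35 0 0 0.02 -0.03 -0.1 0.036; 42 0 0 0.03 -0.036 -0.119 0.036; 47.9 0 0 0.042 -0.039 -0.119 0.036; 47.9 0 0 0.042 -0.039 -0.119 0.036; 47.9 0 0 0.042 -0.039 -0.119 0.036; 47.9 0 0 0.042 -0.039 -0.119 0.036; 47.9 0 0 0.042 -0.039 -0.119 0.036; 47.9 0 0 0.042 -0.039 -0.119 0.036'; python3 - <<'E'
from h import *
f,C=grab('wrist','w12'); np.save('C12.npy',C[1]); T=tcp(); print(T); go([456.6,221.3,100],-48.1)
h=cv2.cvtColor(f,cv2.COLOR_BGR2HSV)
for r in range(130,232,10):
    print(r,'S',h[r,205:300:3,1].tolist(),'V',h[r,205:300:3,2].tolist())
print('proj corner2', proj(C,[456.6,221.3,66]))
E
```

```text
time_s: 18.12
ee_pos: [458.2, 222.3, 110.4]
ee_rot: [66.8, 89.8, 18.8]
force: [0.3, 0.3, -0.1]
gripper_width: 36.1
[[  0.003   0.743   0.67  457.938]
 [  0.001   0.67   -0.743 222.294]
 [ -1.      0.003   0.001 110.228]
 [  0.      0.      0.      1.   ]]
rv [ 0.13  0.07 -0.17] d(m) [ 0.01  -0.002 -0.   ] rows>= 0.2
130 S [161, 160, 164, 159, 162, 163, 164, 161, 164, 161, 162, 161, 163, 163, 164, 161, 162, 163, 161, 163, 163, 161, 163, 159, 165, 160, 3, 10, 22, 21, 21, 21] V [228, 227, 223, 202, 162, 169, 171, 168, 157, 162, 168, 160, 161, 169, 171, 165, 161, 158, 160, 161, 158, 169, 166, 183, 178, 205, 83, 49, 82, 123, 122, 120]
140 S [159, 162, 161, 161, 163, 164, 160, 163, 161, 163, 161, 163, 158, 162, 163, 162, 161, 163, 162, 162, 161, 164, 86, 10, 5, 21, 23, 23, 19, 22, 21, 21] V [230, 197, 166, 170, 169, 157, 159, 166, 163, 171, 168, 167, 203, 216, 152, 154, 160, 160, 168, 170, 166, 165, 65, 50, 48, 121, 135, 135, 133, 93, 157, 223]
150 S [163, 161, 161, 161, 163, 162, 164, 163, 161, 162, 163, 161, 160, 162, 163, 164, 162, 161, 162, 23, 5, 9, 19, 23, 21, 21, 22, 22, 22, 20, 20,
[... 1916 characters left out ...]
02, 137, 137, 136, 137, 115, 138, 137, 137, 132, 137, 137, 137, 118, 118, 44, 65, 129, 215]
220 S [165, 144, 44, 43, 49, 46, 13, 18, 162, 161, 161, 161, 161, 62, 23, 21, 19, 21, 24, 20, 21, 19, 21, 21, 23, 21, 96, 26, 14, 48, 48, 40] V [164, 131, 46, 47, 47, 33, 19, 14, 153, 147, 147, 152, 152, 124, 136, 135, 135, 136, 107, 113, 136, 136, 136, 136, 136, 136, 8, 20, 18, 48, 48, 45]
230 S [38, 43, 48, 48, 36, 15, 36, 39, 161, 164, 162, 162, 161, 163, 16, 23, 23, 21, 23, 23, 17, 22, 20, 20, 19, 20, 0, 0, 28, 30, 46, 49] V [47, 47, 48, 48, 28, 17, 14, 13, 170, 218, 186, 148, 141, 142, 129, 135, 136, 136, 136, 135, 91, 91, 91, 137, 136, 138, 8, 15, 18, 17, 44, 47]
proj corner2 [[252.355 209.99 ]]
```

The rim band at the corner runs from column 244.5 to 259.5 on rows 190-205. That is 12 mm wide and 2.2 mm to the -y side of the TCP, which matches the outline estimate. I descend, then close lightly first to check centring.

```bash
python3 -m handwheel '0 0 0 0.01 -0.0022 0 0.036; 0.1 0 -0.15 0.03 -0.0022 0 0.036; 0.1 0 -0.15 0.044 -0.0022 0 0.036; 0.1 0 -0.15 0.0545 -0.0022 0 0.036; 0.1 0 -0.15 0.0545 -0.0022 0 0.036; 0.1 0 -0.15 0.0545 -0.0022 0 0.036; 0.1 0 -0.15 0.0545 -0.0022 0 0.036; 0.1 0 -0.15 0.0545 -0.0022 0 0.036'; python3 -m handwheel '0 0 0 0 0 0 0.02; 0 0 0 0 0 0 0.016; 0 0 0 0 0 0 0.015; 0 0 0 0 0 0 0.014; 0 0 0 0 0 0 0.013; 0 0 0 0 0 0 0.012; 0 0 0 0 0 0 0.011; 0 0 0 0 0 0 0.011' 4; python3 - <<'E'
from h import *
T=tcp(); s=env.state(); print(T, 'F tool',T[:3,:3].T@s['force'])
E
```

```text
time_s: 18.83
ee_pos: [456.4, 221.0, 56.2]
ee_rot: [33.9, 89.9, -14.2]
force: [-0.4, -0.2, -0.3]
gripper_width: 36.1
time_s: 19.5
ee_pos: [456.3, 221.0, 55.6]
ee_rot: [28.0, 89.9, -20.1]
force: [1.1, 2.5, 1.7]
gripper_width: 13.3
[[  0.001   0.744   0.668 456.27 ]
 [ -0.      0.668  -0.744 220.967]
 [ -1.      0.001   0.001  55.625]
 [  0.      0.      0.      1.   ]] F tool [-1.654  2.46  -1.127]
```

```bash
python3 -m handwheel '0 0 0 0 0.0006 0 0.011; 0 0 0 0 0.0012 0 0.011; 0 0 0 0 0.0012 0 0.011; 0 0 0 0 0.0012 0 0.011' 4; python3 - <<'E'
from h import *
T=tcp(); s=env.state(); print(T[:3,3], 'F tool',T[:3,:3].T@s['force'])
E
```

```text
time_s: 19.83
ee_pos: [456.2, 221.1, 55.4]
ee_rot: [-62.9, 89.9, -111.0]
force: [-0.9, -1.1, 5.0]
gripper_width: 13.5
[456.222 221.053  55.394] F tool [-5.042 -1.414  0.218]
```

```bash
python3 -m handwheel '0 0 0 0 0 0 0.005; 0 0 0 0 0 0 0.005; 0 0 0 0 0 0 0.005; 0 0 0 0 0 0 0.005; 0 0 0 0 0 0 0.005' 15;  python3 -m handwheel '0 0 0 0 0 0 0.005; 0 0 0 0 0 0 0.005; 0 0 0 0 0 0 0.005; 0 0 0 0 0 0 0.005' 45; python3 - <<'E'
from h import *
T=tcp(); s=env.state(); print(T[:3,3], 'F tool',T[:3,:3].T@s['force'])
E
```

```text
time_s: 20.25
ee_pos: [456.1, 220.9, 55.4]
ee_rot: [-66.6, 89.9, -114.7]
force: [-0.3, -0.5, 6.3]
gripper_width: 12.4
time_s: 20.58
ee_pos: [456.0, 221.0, 55.4]
ee_rot: [-73.9, 89.9, -122.0]
force: [-1.9, -1.3, 6.1]
gripper_width: 11.6
[456.007 220.952  55.377] F tool [-6.095 -2.239 -0.311]
```

Gripped at 11.6 mm with small side forces. Now the peel: a gradual tilt about the opposite corner.

```bash
python3 -m handwheel '0 0 -0.7 -0.0023 0.0001 0 0.005; 0 0 -1.4 -0.0046 0.0001 0 0.005; 0 0 -2.1 -0.0069 0.0002 0 0.005; 0 0 -2.8 -0.0092 0.0003 0 0.005; 0 0 -3.5 -0.0115 0.0005 0 0.005; 0 0 -4.2 -0.0138 0.0006 0 0.005; 0 0 -5 -0.0165 0.0009 0 0.005; 0 0 -5.8 -0.0191 0.0012 0 0.005; 0 0 -6.5 -0.0214 0.0015 0 0.005; 0 0 -7 -0.023 0.0018 0 0.005; 0 0 -7 -0.023 0.0018 0 0.005; 0 0 -7 -0.023 0.0018 0 0.005'; python3 - <<'E'
from h import *
T=tcp(); s=env.state(); print(T, 'F tool',T[:3,:3].T@s['force'],s['torque'])
f,C=grab('wrist','w13'); np.save('C13.npy',C[1])
E
```

```text
time_s: 21.58
ee_pos: [458.3, 222.9, 78.3]
ee_rot: [-89.5, 83.0, -137.6]
force: [-0.9, -0.1, -0.5]
gripper_width: 11.7
[[ -0.09    0.739   0.668 458.332]
 [ -0.082   0.663  -0.744 222.91 ]
 [ -0.993  -0.122   0.001  78.283]
 [  0.      0.      0.      1.   ]] F tool [ 0.585 -0.651 -0.479] [-0.029  0.03  -0.008]
```

```bash
python3 - <<'E'
from h import *
K=env.get_calibration('wrist')['mtx']; C=(K,np.load('C13.npy')); f=cv2.imread('pics/w13.png')
a=np.radians(-3.1); ex=np.array([np.cos(a),np.sin(a),0]); ey=np.array([-np.sin(a),np.cos(a),0]); ez=np.array([0,0,1.])
c0=np.array([456.3,221.2,66])+81.8*ex+51.8*ey   # lid centre, rim-top height, nested
V=[c0+u*ex+v*ey for u,v in((-100,-42),(-100,42),(-72,70),(0,70))]
# rigid: rotate 7 deg about pivot corner0 (raising corner2)
ax=(ex-ey)/2**.5; piv=c0+81.8*ex+51.8*ey-14*ez
for th in (0,3.5,7):
    for sg in (1,):
        r=R.from_rotvec(np.radians(th)*ax*sg).as_matrix(); W=[piv+r@(v-piv) for v in V]
        print(th,'z corner2',(piv+r@(c0-81.8*ex-51.8*ey-piv))[2],proj(C,W).round(1).tolist())
h=cv2.cvtColor(f,cv2.COLOR_BGR2HSV); m=(h[...,1]<90).astype(np.uint8); m[205:]=0
c=max(comps(m,500),key=cv2.contourArea); print(cv2.approxPolyDP(cv2.convexHull(c),2,True)[:,0].tolist())
E
```

```text
0 z corner2 66.0 [[244.9, 198.4], [337.0, 111.3], [403.5, 111.0], [475.9, 193.7]]
3.5 z corner2 54.439441322117986 [[246.8, 193.9], [334.0, 111.6], [398.6, 111.2], [471.8, 192.5]]
7 z corner2 42.86978254462841 [[249.3, 189.9], [331.9, 111.8], [394.6, 111.4], [468.1, 191.3]]
[[492, 204], [245, 202], [247, 179], [325, 103], [376, 102], [420, 113]]
```

The width is still 11.7 mm after a 23 mm rise, so the corner came up with the fingers. Now I lift clear, slowly at first.

```bash
python3 -m handwheel '0 0 0 -0.004 0.0005 0 0.005; 0 0 0 -0.008 0.001 0 0.005; 0 0 0 -0.012 0.0015 0 0.005; 0 0 0 -0.02 0.0025 0 0.005; 0 0 0 -0.04 0.005 0 0.005; 0 0 0 -0.07 0.0085 0 0.005; 0 0 0 -0.1 0.012 0 0.005; 0 0 0 -0.11 0.0135 0 0.005; 0 0 0 -0.11 0.0135 0 0.005; 0 0 0 -0.11 0.0135 0 0.005; 0 0 0 -0.11 0.0135 0 0.005'; python3 - <<'E'
from h import *
T=tcp(); s=env.state(); print(T, s['force'],s['torque'])
f,C=grab('scene','s1'); g,_=grab('wrist','w14'); np.save('C14.npy',_[1])
# stack outline now vs start in scene view
for n in ('scene0','s1'):
    im=cv2.imread(f'pics/{n}.png'); h=cv2.cvtColor(im,cv2.COLOR_BGR2HSV); m=(h[...,1]<75).astype(np.uint8)
    for c in comps(m,1500):
        b=cv2.boundingRect(c); 
        if 260<b[0]+b[2]/2<420: print(n,b,cv2.approxPolyDP(cv2.convexHull(c),2,True)[:,0].tolist())
cv2.imwrite('pics/s1z.png',cv2.resize(f[60:260,250:510],(780,600),interpolation=3))
E
```

```text
time_s: 22.55
ee_pos: [476.7, 240.0, 184.3]
ee_rot: [-90.0, 82.8, -138.1]
force: [-0.6, -0.1, -0.5]
gripper_width: 11.5
[[ -0.094   0.738   0.668 476.671]
 [ -0.084   0.662  -0.744 239.982]
 [ -0.992  -0.126   0.    184.291]
 [  0.      0.      0.      1.   ]] [-0.65  -0.128 -0.461] [-0.024 -0.011  0.014]
scene0 (316, 140, 70, 92) [[338, 140], [374, 144], [385, 154], [385, 210], [381, 222], [370, 231], [328, 226], [316, 214], [321, 161], [326, 148]]
s1 (316, 0, 196, 233) [[511, 0], [511, 6], [408, 194], [369, 232], [326, 225], [316, 214], [322, 64], [370, 0]]
s1 (225, 0, 92, 63) [[316, 0], [289, 62], [226, 57], [236, 0]]
```

View pics/s1z.png

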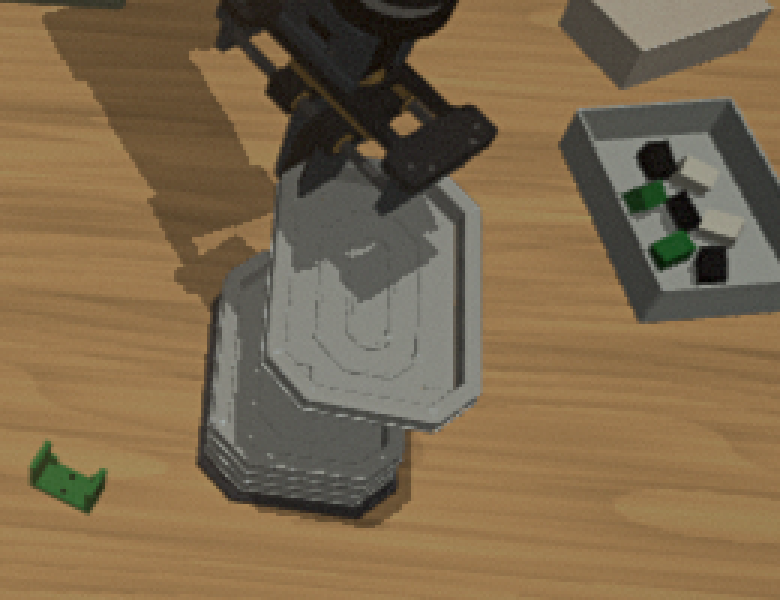

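The scene view shows only the top lid in the gripper, with the rest of the stack still in its place. Next I level it and carry it to the tray.

```bash
python3 -m handwheel '0 0 1.5 0 0 0 0.005; 0 0 3 0 0 0 0.005; 0 0 5 0 0 0 0.005; 0 0 7.2 0 0 0 0.005; 0 0 7.2 0 0 0 0.005; 0 0 7.2 0 0 0 0.005; 0 0 7.2 0 0 0 0.005'; python3 - <<'E'
from h import *
print(tcp()[:3,3]); go([460,-30,184],-50); go([438.7,-309.3,150],-53.5)
E
```

```text
time_s: 23.23
ee_pos: [477.8, 240.6, 185.3]
ee_rot: [59.7, 89.9, 11.6]
force: [-0.5, 0.9, -0.8]
gripper_width: 11.9
[477.784 240.576 185.282]
rv [ 1.89  0.04 -0.07] d(m) [ 0.001 -0.194  0.19 ] rows>= 6.5
rv [ 5.39  0.04 -0.07] d(m) [ 0.035 -0.396  0.383] rows>= 13.2
```

```bash
python3 -m handwheel '0.2 0 0 0 -0.01 0.01 0.005; 0.4 0 0 0 -0.028 0.027 0.005; 0.6 0 0 0 -0.048 0.047 0.005; 0.8 0 0 0 -0.068 0.067 0.005; 1 0 0 0 -0.088 0.086 0.005; 1.2 0 0 0 -0.108 0.106 0.005; 1.4 0 0 0 -0.128 0.125 0.005; 1.6 0 0 0 -0.148 0.145 0.005; 1.8 0 0 0 -0.168 0.165 0.005; 2 0 0 0 -0.188 0.184 0.005; 2.2 0 0 0 -0.208 0.204 0.005; 2.4 0 0 0 -0.228 0.224 0.005' && python3 -m handwheel '0.3 0 0 0 -0.02 0.019 0.005; 0.6 0 0 0 -0.04 0.038 0.005; 0.9 0 0 0 -0.06 0.058 0.005; 1.2 0 0 0 -0.08 0.077 0.005; 1.5 0 0 0 -0.1 0.097 0.005; 2 0 0 0.005 -0.12 0.116 0.005; 2.5 0 0 0.01 -0.138 0.134 0.005; 3 0 0 0.018 -0.15 0.147 0.005; 3 0 0 0.025 -0.158 0.155 0.005; 3 0 0 0.03 -0.158 0.155 0.005; 3 0 0 0.03 -0.158 0.155 0.005; 3 0 0 0.03 -0.158 0.155 0.005'; python3 - <<'E'
from h import *
print(tcp()[:3,3],env.state()['gripper_width']); go([438.7,-309.3,150],-53.5)
E
```

```text
time_s: 24.23
ee_pos: [457.1, -80.3, 185.3]
ee_rot: [70.6, 89.9, 20.1]
force: [0.4, 0.7, -0.7]
gripper_width: 11.7
time_s: 25.23
ee_pos: [434.1, -297.4, 154.7]
ee_rot: [111.8, 89.8, 58.3]
force: [-0.3, 0.1, -0.3]
gripper_width: 11.7
[ 434.144 -297.414  154.708] 11.703065978343592
rv [ 0.02 -0.06 -0.15] d(m) [ 0.005 -0.003  0.012] rows>= 0.3
```

```bash
python3 -m handwheel '0 0 0 0.003 -0.002 0.006 0.005; 0 0 -0.1 0.005 -0.003 0.012 0.005; 0 0 -0.1 0.005 -0.003 0.012 0.005; 0 0 -0.1 0.005 -0.003 0.012 0.005; 0 0 -0.1 0.005 -0.003 0.012 0.005'; python3 - <<'E'
from h import *
T=tcp(); print(T[:3,3],env.state()['gripper_width'])
f,C=grab('top','t1'); s,_=grab('scene','s2')
z=T[2,3]+10.5; a=np.radians(-8.5); ex=np.array([np.cos(a),np.sin(a)]); ey=np.array([-np.sin(a),np.cos(a)]); ctr=T[:2,3]+81.8*ex+51.8*ey; print('expected lid ctr',ctr,'tray',[527.3,-270.2])
V=np.array([[*(ctr+u*ex+v*ey),z] for u,v in((-100,-42),(-100,42),(-72,70),(72,70),(100,42),(100,-42),(72,-70),(-72,-70))])
o=np.vstack([f[:, 250:], ]); 
for n,im in (('top',f),('scene',s)):
    p=proj(cam(n),V); cv2.polylines(im,[p.round().astype(int)],True,(0,0,255),1); print(n,p.round().astype(int).tolist())
cv2.imwrite('pics/fin.png',np.hstack([cv2.resize(f[140:290,310:460],(400,400),interpolation=3),cv2.resize(s[60:260,40:240],(400,400),interpolation=3)]))
E
```

```text
time_s: 25.65
ee_pos: [439.3, -309.6, 150.2]
ee_rot: [61.3, 89.9, 7.9]
force: [0.0, -0.1, -0.2]
gripper_width: 11.7
[ 439.349 -309.593  150.181] 11.682389618259899
expected lid ctr [ 527.907 -270.453] tray [527.3, -270.2]
top [[403, 261], [365, 256], [353, 241], [362, 176], [376, 166], [413, 171], [424, 185], [417, 250]]
scene [[116, 90], [150, 96], [156, 107], [130, 158], [111, 166], [74, 157], [69, 144], [100, 96]]
```

View pics/fin.png

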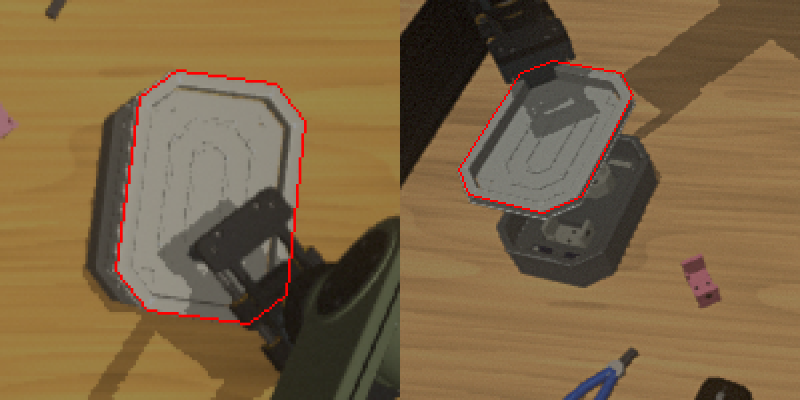

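The predicted lid outline (level, squared to the tray, rim top at z≈161) falls on the real lid in both views. The cup and bracket are in their pockets below, so I hand in.

```bash
python3 -c "
from workcell import env
s=env.state(); print(s['time_s'],s['qvel'].round(2),s['gripper_width']); print(env.job_done())"
```

```text
25.75 [-0.03 -0.07  0.14 -0.01 -0.11  0.04] 12.034600790149653
the job is handed in; nothing more can be done
None
```

The job is handed in at 25.75 s of the 72 s allowed. The cup and bracket are in their pockets, and the top lid is held over the tray. The hand-in gave no verdict, so what follows rests on my own checks.

**Parts:**
- **Bracket:** it measured within about 1 mm of the slot centre.
- **Cup:** it came out about 2 mm off the octagon pocket's centre; the limit is 5 mm. My first grasp missed because I lifted before the fingers had closed. The cup stayed put and the second grasp worked.
- **Seating:** both met the floor with about 10 N at close to the expected height.

**Lid:** I gripped it at its -x -y corner and peeled it by a 7° tool tilt about the opposite corner. The grip held throughout. I didn't measure the lid's own tilt: my wrist-picture check of it was inconclusive.

**Next lid:** the scene picture after the lift shows the rest of the stack still in its place. I did not measure how far, if at all, the next lid moved.

**End pose:** the drawn level, squared lid outline matched the real lid in both the top and scene views. The lid's centre is about 1 mm from the tray's, and its underside is about 147 mm up, roughly 95 mm above the tray's rim. The arm was still, with the fingers about 12 mm apart on the rim.

**Disagreements:**
- Wrist-camera sizes read 1–2% small, which fits a camera height error of about 3 mm.
- The wrist and top cameras differed by about 3 mm on the bracket's x position on the desk.
- I viewed 14 pictures, two more than the 12 the budget allowed at most.

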